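Switch on the test bench with its key

TASK

Switch on the power to the test bench: take the key with the flat bow out of the key rack, push it fully home into the slot of the lock barrel on the key-switch unit, and turn it clockwise (seen from above) as far as it goes. Leave the key standing in the lock, and leave the round-headed key in the rack.

Things in the scene. Friction and masses are not known exactly. Their poses are not given: they have to be found in the camera images.
- flat_key_bow (a point): Steel key standing in a pocket of the wooden rack. Point: centre of its bow, an upright plate 10 thick (own x), 38 wide (y), 48 mm high; z up. 24 mm below the point: top of a shoulder plate 26 x 42 x 5 mm, which rests on the rack. Below that a blade 8 (x) x 20 (y) x 30 mm, tip 59 mm below the point. Half-turn symmetric, 120 g. Loose in its pocket (2 mm each side); lift over 35 mm to clear.
- round_key_head (a point): The other steel key, in the rack's other pocket; stays there. Point: centre of its upright cylindrical head, 26 mm across, 40 mm high, with a similar shoulder below. Rack: 66 x 190 x 42 mm high, pockets 90 mm apart; either key may be in either pocket.
- barrel_mouth (a point): Lock barrel: upright aluminium cylinder, 60 mm across, on the grey unit (130 x 130 x 34 mm). Point: on its axis at the top face, 70 mm above the table; z up. Slot along own y: 24 (y) x 12 (x), 34 mm deep, mouth sloped to 34 x 22 mm at the face. Turns with the barrel. Key home: shoulder on the face, bow centre 29 mm above this point. The key has 12 degrees of play before the barrel follows.
- barrel (a joint): Rotation of the lock barrel, rad, positive clockwise seen from above: 0 is off, 1.05 is the stop, on. Starts between 0 and 0.15. Turns stiffly (0.06 N m), no spring, stays where it is left.
Things that resemble listed ones, but are neither listed nor needed, are in the scene too. What is shaped like the part that bears flat_key_bow but red or turquoise is not meant. Leave any green look-alike of the part that bears barrel_mouth alone.

How it is judged:
By the outcome, as a careful person would: the job done as asked, in the order asked, and still so for the second after the job is handed in, with the robot touching nothing.
It also fails if it takes over 48 s, if anything falls off the work surface, if the arm or the gripper's body presses on something with over 40 N, if the wrist force passes 120 N, or if a joint passes its speed limit or range.

ROBOT

A 6-joint arm with a two-finger parallel gripper is mounted at the origin on the work surface. World frame = base frame: x ahead of the robot, y to its left, z up, the work surface at z = 0. Lengths are in m, angles in rad, forces in N, time in s.
With the tool pointing down it reaches from about 0.3 to 0.775 m from the base axis. Payload 14.6 kg.
Tool frame: the origin (TCP) lies midway between the tips of the shut fingers; the grasp point (between the pads) lies 19 mm behind it; x points along the fingers, z is the direction in which the jaws open and shut, and the axes are right-handed (so a half turn about x gives the same grasp; the last joint's range is limited). The gripper opens to 94 mm and grips with 3 to 60 N. Pads are 16 mm wide; open, the fingers measure 119 mm over their backs; the gripper's body (75 mm by 177 mm) begins 78 mm behind the grasp point.
Start: joints at [1.059, 0.3, 1.521, -0, 1.321, -0.067], TCP at [0.237, 0.496, 0.205] pointing down, gripper open.
Joint ranges: [-3.03, 3.03], [-0.79, 2.21], [0.23, 2.52], [-1.04, 4.18], [0, 3.07], [-2.55, 2.55]. Speed limits (rad/s): [2.22, 2.22, 2.57, 3.14, 3.14, 3.14].

INTERFACE

Orientations are given as a 3x3 rotation matrix whose columns are the frame's x, y, z axes.
In Python, from rig import ctrl gives the robot as it stands.
- The arm moves only by the tool step_arm, never from a script. Its argument "moves" is a list of rows, each a list of 3 entries, a list of its own where there are three numbers: the shift along the tool's x, y, z in mm, then the turn, a rotation vector about the tool's x, y, z in degrees, then the gripper command: -1 is shut, 1 is fully open, values between are in proportion. In form: [[[tx, ty, tz], [wx, wy, wz], hand], ...]. A call has exactly 10 rows; each row shifts and turns the pose as measured when the row begins, along the tool's axes as they then stand; what a row does not reach is not made up. A row lasts 1/10 s, in which the tool goes at most 50 mm and 8.59 degrees, less where a joint would pass 70% of its speed; a pose out of reach is approached as far as the arm can. A call with a gripper value outside its range is refused whole. The fingers move at their own pace and stop on an object; "squeeze" is the grip in N (left out, the last holds). Time passes only in rows, so rows that do not move let the fingers close, or fill a call up. It gives the time, the measured TCP pose, the force and the opening at its end, in the units of the state.
- ctrl.sense(): the state, without advancing time (a new reading comes with each control period).
- ctrl.camera(name): name is "scene" or "side" or "wrist"; returns the picture (384x512x3 uint8, blue, green, red); there is no depth.
- ctrl.get_calibration(name): a dict with "mtx" (3x3 intrinsics, pixels), "R" (3x3) and "t" (3): a world point X has camera coordinates R X + t. Camera axes: x right, y down, z forward; pixel columns grow to the right and rows downward; lengths in m; the calibration is good to about 2 mm. A picture is of the moment at which its call begins: read the wrist's pose just before it. get_calibration takes no time and is no camera call; for the wrist camera it gives the pose at the moment of the call.
- ctrl.close_job(): hands the job in, once; it reports no verdict.
The state is a dict: "t": time; "joints": joint angles; "joint_vel": joint speeds; "effort": joint torques, N m; "ee_pos": TCP position; "ee_rot": TCP orientation; "contact_force": force on the tool from outside, world axes, zero at the start; "moment": the same for the moment, N m; "finger_gap": finger opening in m.
Only numpy, scipy, OpenCV 4.12 (cv2) and the standard library are available. Lean on these libraries where they do the work, as an engineer would, in place of code of your own. Each camera call takes 0.05 s, during which the arm holds its last target. There are 200 camera calls.

## Working session

There is one attempt and no reset: what is moved stays moved. The work goes in short steps, Python scripts to look and compute and a tool call to move; the robot and the scene stay as the last step left them, time stands still between calls to the robot, and variables do not carry over. Pictures are saved under pics/ and viewed, about 8 in all and at most 12, crops included, and the job is handed in when it is done.

Besides the shell and the picture viewer there is one more tool, called after "Emit:" as name([rows], argument=value, ...), one row to a line, values as JSON. step_arm: Moves the arm, as the interface text tells. Its arguments: {"type":"object","properties":{"moves":{"type":"array"},"squeeze":{"type":"number"}},"required":["moves"]}

```bash
ls; mkdir -p pics; cat > h.py <<'E'
import numpy as np, cv2
from rig import ctrl
def ray(c,u,v):
    K,R,t=(np.array(c[k],float) for k in("mtx","R","t")); t=t.ravel()
    return -R.T@t, R.T@np.linalg.solve(K,[u,v,1.])
def onz(c,u,v,z):
    o,d=ray(c,u,v); return o+d*(z-o[2])/d[2]
def proj(c,X):
    p=np.array(c["mtx"])@(np.array(c["R"])@np.array(X,float)+np.array(c["t"]).ravel()); return p[:2]/p[2]
E
python3 - <<'E'
from h import *
s=ctrl.sense(); print(s["t"],s["ee_pos"],s["ee_rot"],s["finger_gap"])
for n in("scene","side","wrist"):
    c=ctrl.get_calibration(n); im=ctrl.camera(n); cv2.imwrite(f"pics/{n}0.png",im); np.save(f"pics/{n}0.npy",c)
    print(n,ray(c,256,192))
a=[cv2.imread(f"pics/{n}0.png") for n in("scene","side")]
cv2.imwrite("pics/both0.png",np.vstack(a)[:, :])
E
```

```text
pics
0.0 [0.23649802 0.49625458 0.20488083] [[-5.64270895e-04 -9.02721488e-01  4.30225054e-01]
 [-1.04299117e-03  4.30225419e-01  9.02720887e-01]
 [-9.99999297e-01  6.06581912e-05 -1.18429422e-03]] 0.09409423240510192
scene (array([ 1.02501533, -0.27714374,  0.88546576]), array([-0.54588918,  0.2999261 , -0.78233816]))
side (array([ 0.43916089, -0.53790396,  0.64287635]), array([ 0.03593867,  0.72750896, -0.68556919]))
wrist (array([0.17741363, 0.5248026 , 0.38400492]), array([ 0.21466634, -0.09416682, -0.97219832]))
```

View pics/scene0.png

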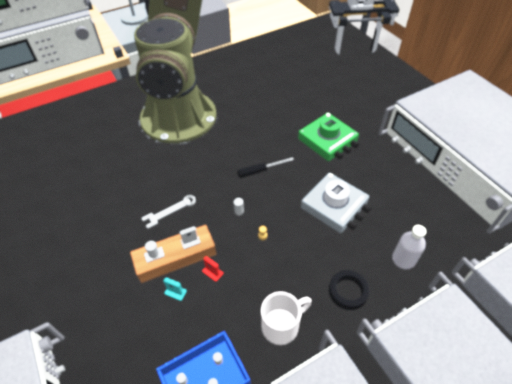

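View pics/side0.png

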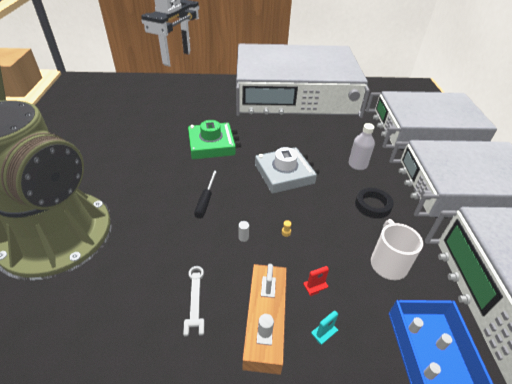

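The rack has the flat bow at scene (190,237) / side (269,280) and the round head at scene (152,248) / side (266,325). The grey unit is at scene (336,195) / side (287,160). The look-alikes are the green unit at scene (329,132), and the red key (212,268) and turquoise key (175,289) lying on the table. Only the steel flat bow and the grey unit fit the description. I'll confirm them in a crop.

```bash
python3 - <<'E'
from h import *
S=cv2.imread("pics/scene0.png"); D=cv2.imread("pics/side0.png")
L=lambda n:np.load(f"pics/{n}0.npy",allow_pickle=True).item()
cs,cd=L("scene"),L("side")
def tri(a,b):
    o1,d1=ray(cs,*a);o2,d2=ray(cd,*b)
    k=np.linalg.lstsq(np.c_[d1,-d2],o2-o1,rcond=None)[0]; p,q=o1+k[0]*d1,o2+k[1]*d2
    return (p+q)/2,np.linalg.norm(p-q)
print(tri((190,236),(269,278)),tri((152,248),(266,325)),tri((336,190),(287,157)))
cr=lambda I,u,v:cv2.resize(I[v-37:v+38,u-50:u+50],(400,300),interpolation=cv2.INTER_CUBIC)
cv2.imwrite("pics/crop0.png",np.vstack([np.hstack([cr(S,180,240),cr(D,269,300)]),np.hstack([cr(S,336,195),cr(D,287,165)])]))
E
```

```text
(array([ 0.49049174, -0.16439885,  0.06809587]), np.float64(0.0021962928724850272)) (array([ 0.48016705, -0.25632409,  0.07175289]), np.float64(0.002176726085939467)) (array([0.55326203, 0.21669301, 0.06471427]), np.float64(0.004984291644548861))
```

View pics/crop0.png

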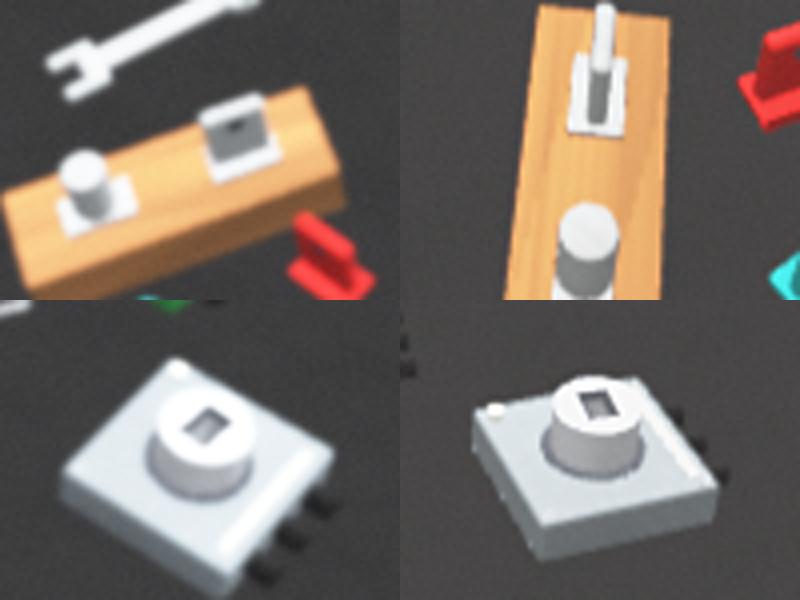

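The crop confirms both: the flat steel bow is the rack's +y key and the grey unit carries the aluminium barrel. I'll look at the barrel with the wrist camera on the way to the rack.

```bash
cat >> h.py <<'E'
from scipy.spatial.transform import Rotation as Ro
def Rd(h):
    a,b=np.cos(np.radians(h)),np.sin(np.radians(h)); return np.array([[0,-b,a],[0,a,b],[-1,0,0]],float)
def err(p,h):
    """remaining shift (tool axes, mm) and turn (tool rotvec, deg) to TCP p, jaw heading h"""
    s=ctrl.sense(); R=np.array(s["ee_rot"])
    return R.T@(np.array(p)-s["ee_pos"])*1e3, np.degrees(Ro.from_matrix(R.T@Rd(h)).as_rotvec())
def plan(p,h,n):
    """n even rows: world line, even turn; tool-frame shifts"""
    s=ctrl.sense(); R=np.array(s["ee_rot"]); P=np.array(s["ee_pos"]); w=Ro.from_matrix(R.T@Rd(h)).as_rotvec()
    d=(np.array(p)-P)/n*1e3
    for i in range(n):
        Ri=R@Ro.from_rotvec(w*i/n).as_matrix(); print(np.round(Ri.T@d,1).tolist(),np.round(np.degrees(w/n),2).tolist())
def st():
    s=ctrl.sense(); R=np.array(s["ee_rot"]); print("t%.2f"%s["t"],"pos",np.round(np.array(s["ee_pos"])*1e3,1),"h %.1f"%np.degrees(np.arctan2(R[1,2],R[0,2])),"tilt",np.round(R[:2,0],3),"F",np.round(s["contact_force"],1),"M",np.round(s["moment"],2),"gap %.4f"%s["finger_gap"],"j6 %.2f"%s["joints"][5])
E
python3 -c "
from h import *
plan([0.50,0.20,0.26],21,10)"
```

```text
[-5.5, -36.5, -15.4] [4.35, -0.0, 0.0]
[-5.5, -37.6, -12.6] [4.35, -0.0, 0.0]
[-5.5, -38.4, -9.7] [4.35, -0.0, 0.0]
[-5.5, -39.1, -6.8] [4.35, -0.0, 0.0]
[-5.5, -39.5, -3.8] [4.35, -0.0, 0.0]
[-5.5, -39.6, -0.8] [4.35, -0.0, 0.0]
[-5.5, -39.6, 2.2] [4.35, -0.0, 0.0]
[-5.5, -39.3, 5.2] [4.35, -0.0, 0.0]
[-5.5, -38.8, 8.2] [4.35, -0.0, 0.0]
[-5.5, -38.1, 11.1] [4.35, -0.0, 0.0]
```

Emit:
step_arm([
  [[-5.5, -36.5, -15], [4.3, 0, 0], 1],
  [[-5.5, -37.5, -12.5], [4.3, 0, 0], 1],
  [[-5.5, -38.5, -9.5], [4.3, 0, 0], 1],
  [[-5.5, -39, -7], [4.3, 0, 0], 1],
  [[-5.5, -39.5, -4], [4.3, 0, 0], 1],
  [[-5.5, -39.5, -1], [4.3, 0, 0], 1],
  [[-5.5, -39.5, 2], [4.3, 0, 0], 1],
  [[-5.5, -39.5, 5], [4.3, 0, 0], 1],
  [[-5.5, -39, 8], [4.3, 0, 0], 1],
  [[-5.5, -38, 11], [4.3, 0, 0], 1],
])

```text
t: 1.15
ee_pos: [0.5031, 0.1885, 0.2595]
ee_rot: [[-0.004, -0.347, 0.938], [-0.004, 0.938, 0.347], [-1.0, -0.002, -0.005]]
contact_force: [0.7, 1.4, 0.4]
finger_gap: 0.0939
```

```bash
python3 - <<'E'
from h import *
ctrl.camera("wrist"); c=ctrl.get_calibration("wrist"); im=ctrl.camera("wrist"); st()
np.save("pics/w1.npy",c); cv2.imwrite("pics/w1.png",im)
print(proj(c,[.553,.2167,.07]))
plan([0.49,-0.16,0.22],-7,10)
E
```

```text
t1.25 pos [504.4 186.9 259.5] h 20.1 tilt [-0.004 -0.004] F [-0.7 -0.6 -0.4] M [-0.07  0.06  0.02] gap 0.0938 j6 -0.06
[299.54212446 161.22162118]
[4.1, -32.1, -13.3] [2.71, -0.02, 0.02]
[4.1, -32.7, -11.7] [2.71, -0.02, 0.02]
[4.1, -33.2, -10.2] [2.71, -0.02, 0.02]
[4.1, -33.6, -8.6] [2.71, -0.02, 0.02]
[4.0, -34.0, -7.0] [2.71, -0.02, 0.02]
[4.0, -34.3, -5.4] [2.71, -0.02, 0.02]
[4.0, -34.5, -3.8] [2.71, -0.02, 0.02]
[4.0, -34.7, -2.1] [2.71, -0.02, 0.02]
[4.0, -34.7, -0.5] [2.71, -0.02, 0.02]
[4.0, -34.7, 1.2] [2.71, -0.02, 0.02]
```

View pics/w1.png

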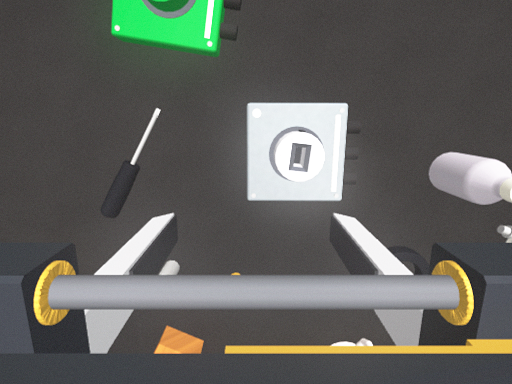

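The wrist view shows the barrel at (299,156). Its slot runs nearly vertically in the image and is slightly tilted. The green look-alike is at the top left. I'll move to the rack and measure the slot from this picture.

Emit:
step_arm([
  [[4, -32, -13], [2.7, 0, 0], 1],
  [[4, -32.5, -11.5], [2.7, 0, 0], 1],
  [[4, -33, -10], [2.7, 0, 0], 1],
  [[4, -33.5, -8.5], [2.7, 0, 0], 1],
  [[4, -34, -7], [2.7, 0, 0], 1],
  [[4, -34.5, -5.5], [2.7, 0, 0], 1],
  [[4, -34.5, -4], [2.7, 0, 0], 1],
  [[4, -34.5, -2], [2.7, 0, 0], 1],
  [[4, -34.5, -0.5], [2.7, 0, 0], 1],
  [[4, -34.5, 1], [2.7, 0, 0], 1],
])

```text
t: 2.25
ee_pos: [0.4861, -0.1638, 0.217]
ee_rot: [[-0.007, 0.124, 0.992], [-0.002, 0.992, -0.124], [-1.0, -0.003, -0.007]]
contact_force: [0.5, 0.8, -0.9]
finger_gap: 0.0941
```

```bash
python3 - <<'E'
from h import *
ctrl.camera("wrist"); c=ctrl.get_calibration("wrist"); im=ctrl.camera("wrist"); st()
np.save("pics/w2.npy",c); cv2.imwrite("pics/w2.png",im)
print("bow proj",proj(c,[.490,-.164,.095]))
W=cv2.imread("pics/w1.png"); cw=np.load("pics/w1.npy",allow_pickle=True).item()
g=cv2.cvtColor(W,cv2.COLOR_BGR2GRAY)
# rectify the plane z=0.07 at 0.25 mm/px round the barrel (x right, y up), then contours
q=np.array([[.50,.165],[.61,.165],[.61,.275],[.50,.275]]); src=np.float32([proj(cw,[*p,.07]) for p in q])
dst=np.float32([[(p[0]-.50)*4000,(.275-p[1])*4000] for p in q])
T=cv2.warpPerspective(g,cv2.getPerspectiveTransform(src,dst),(440,440),flags=cv2.INTER_CUBIC)
cv2.imwrite("pics/rect.png",np.hstack([cv2.resize(T,(480,480)),cv2.resize(g[115:195,260:340],(320,480))][:1]))
for th in(150,180,200,215,230):
    m=(T>th).astype(np.uint8); cs,_=cv2.findContours(m,cv2.RETR_CCOMP,cv2.CHAIN_APPROX_NONE)
    for k in cs:
        if 1000<cv2.contourArea(k)<90000:
            (x,y),(w,h),a=cv2.minAreaRect(k); print(th,int(cv2.contourArea(k)),"xy",round(500+x/4,1),round(275-y/4,1),"wh",round(w/4,1),round(h/4,1),"ang",round(a,1))
E
```

```text
t2.35 pos [ 485.7 -165.4  216.4] h -7.3 tilt [-0.008 -0.002] F [ 0.   0.6 -0.6] M [-0.04  0.09  0.02] gap 0.0940 j6 -0.27
bow proj [258.02233677 180.86016277]
150 7666 xy 551.0 221.4 wh 32.6 22.5 ang 76.6
150 1688 xy 543.4 251.9 wh 6.8 37.3 ang 84.7
180 1840 xy 550.2 220.8 wh 24.3 12.3 ang 76.4
180 11752 xy 551.1 221.5 wh 33.2 23.2 ang 76.5
180 8352 xy 536.1 227.3 wh 44.8 65.2 ang 21.6
200 12160 xy 551.1 221.4 wh 33.6 23.7 ang 76.5
200 9778 xy 536.8 226.9 wh 47.0 65.9 ang 21.7
215 12478 xy 551.1 221.4 wh 34.0 24.0 ang 76.6
215 10964 xy 537.7 226.3 wh 49.8 66.4 ang 20.2
230 12836 xy 551.1 221.4 wh 34.4 24.4 ang 76.5
230 12577 xy 538.4 225.5 wh 52.6 67.3 ang 16.7
```

View pics/rect.png

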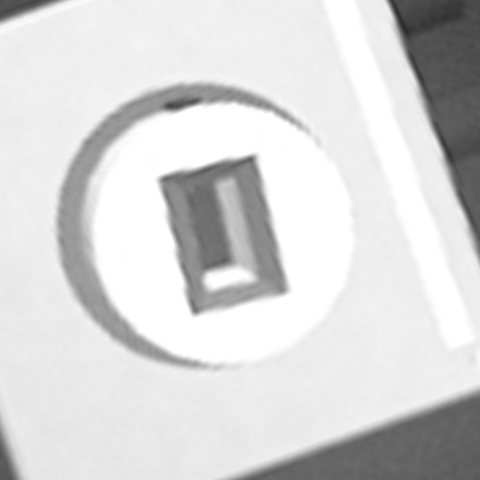

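View pics/w2.png

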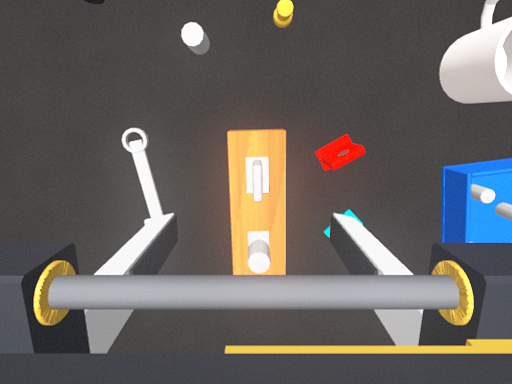

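The slot centre is about (551.1, 221.4) mm with its long axis at heading 103.5°, so the jaws go in at 13.5°. That is about 5° into the turn relative to the unit's edge, which fits the stated start. Wrist view: flat bow at (257,178), round head at (259,252). I'll measure the bow next.

```bash
python3 - <<'E'
from h import *
W=cv2.imread("pics/w2.png"); cw=np.load("pics/w2.npy",allow_pickle=True).item()
out=[]
hsv=cv2.cvtColor(W,cv2.COLOR_BGR2HSV); g=cv2.cvtColor(W,cv2.COLOR_BGR2GRAY)
def rect(I,z):
    q=np.array([[.44,-.22],[.54,-.22],[.54,-.12],[.44,-.12]]); src=np.float32([proj(cw,[*p,z]) for p in q])
    dst=np.float32([[(p[0]-.44)*4000,(-.12-p[1])*4000] for p in q])
    return cv2.warpPerspective(I,cv2.getPerspectiveTransform(src,dst),(400,400),flags=cv2.INTER_CUBIC)
for z in(.095,.047):
    T=rect(W,z); out.append(T); H=cv2.cvtColor(T,cv2.COLOR_BGR2HSV)
    for th in(60,90):
        m=((H[...,1]<th)&(H[...,2]>90)).astype(np.uint8)
        for k in cv2.findContours(m,cv2.RETR_EXTERNAL,cv2.CHAIN_APPROX_NONE)[0]:
            if cv2.contourArea(k)>1500:
                (x,y),(w,h),a=cv2.minAreaRect(k); print(z,th,"xy",round(440+x/4,1),round(-120-y/4,1),"wh",round(w/4,1),round(h/4,1),"ang",round(a,1))
cv2.imwrite("pics/rect2.png",np.hstack(out))
E
```

```text
0.095 60 xy 532.0 -200.5 wh 38.5 15.5 ang 90.0
0.095 60 xy 489.2 -162.2 wh 22.6 45.3 ang 6.0
0.095 60 xy 530.5 -139.0 wh 19.4 36.8 ang 6.6
0.095 60 xy 443.9 -146.0 wh 18.2 59.5 ang 17.1
0.095 90 xy 489.2 -162.3 wh 23.0 45.9 ang 6.1
0.095 90 xy 525.9 -169.9 wh 99.8 27.8 ang 90.0
0.095 90 xy 448.0 -169.5 wh 23.7 101.6 ang 5.4
0.047 60 xy 488.2 -171.9 wh 26.2 52.7 ang 6.0
0.047 60 xy 532.1 -143.9 wh 14.5 44.5 ang 6.6
0.047 60 xy 447.6 -137.1 wh 15.2 34.2 ang 0.0
0.047 90 xy 488.2 -171.9 wh 26.7 53.3 ang 5.9
0.047 90 xy 528.2 -169.9 wh 99.8 23.0 ang 90.0
0.047 90 xy 450.0 -169.9 wh 99.8 20.0 ang 90.0
```

View pics/rect2.png

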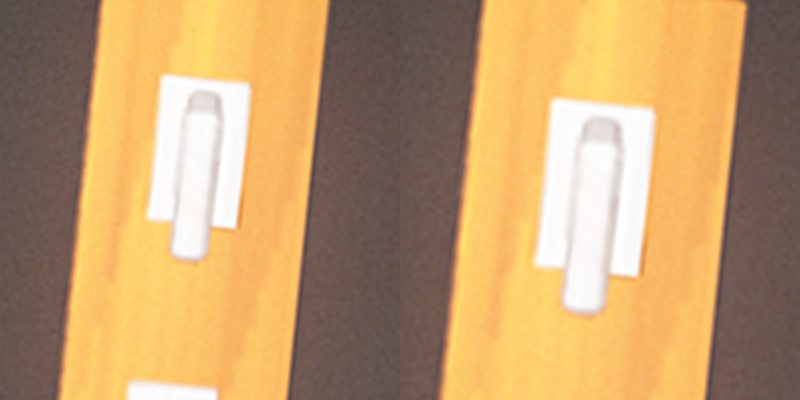

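```bash
python3 -c "
from h import *
st(); print(err([.489,-.1665,.055],-5.7))"
```

```text
t2.35 pos [ 485.7 -165.4  216.4] h -7.3 tilt [-0.008 -0.002] F [ 0.   0.6 -0.6] M [-0.04  0.09  0.02] gap 0.0940 j6 -0.27
(array([ 1.61347496e+02, -8.03582307e-02,  4.66371815e+00]), array([-1.58276678, -0.45984619,  0.1960577 ]))
```

Emit:
step_arm([
  [[10, 0, 3], [-1.6, -0.5, 0.2], 0.6],
  [[20, 0, 0.7], [0, 0, 0], 0.3],
  [[20, 0, 0.3], [0, 0, 0], 0],
  [[20, 0, 0.3], [0, 0, 0], -0.2],
  [[20, 0, 0], [0, 0, 0], -0.3],
  [[20, 0, 0], [0, 0, 0], -0.3],
  [[20, 0, 0], [0, 0, 0], -0.3],
  [[12, 0, 0], [0, 0, 0], -0.3],
  [[0, 0, 0], [0, 0, 0], -0.3],
  [[0, 0, 0], [0, 0, 0], -0.3],
], squeeze=30)

```text
t: 3.35
ee_pos: [0.4908, -0.1571, 0.0694]
ee_rot: [[0.001, 0.085, 0.996], [0.002, 0.996, -0.085], [-1.0, 0.002, 0.001]]
contact_force: [0.0, -0.7, 0.5]
finger_gap: 0.0328
```

```bash
python3 -c "
from h import *
st(); print(err([.489,-.1665,.055],-5.7))
c=ctrl.get_calibration('side');print(proj(c,[.489,-.1665,.095]));im=ctrl.camera('side');cv2.imwrite('pics/s3.png',cv2.resize(im[200:350,170:370],None,fx=4,fy=4,interpolation=2))"
```

```text
t3.35 pos [ 490.8 -157.1   69.4] h -4.9 tilt [0.001 0.002] F [ 0.  -0.7  0.5] M [-0.1   0.04  0.05] gap 0.0328 j6 -0.30
(array([14.41132721, -9.50425279, -0.96313357]), array([ 0.84326855,  0.0397359 , -0.11955187]))
[269.43640955 271.23654772]
```

View pics/s3.png

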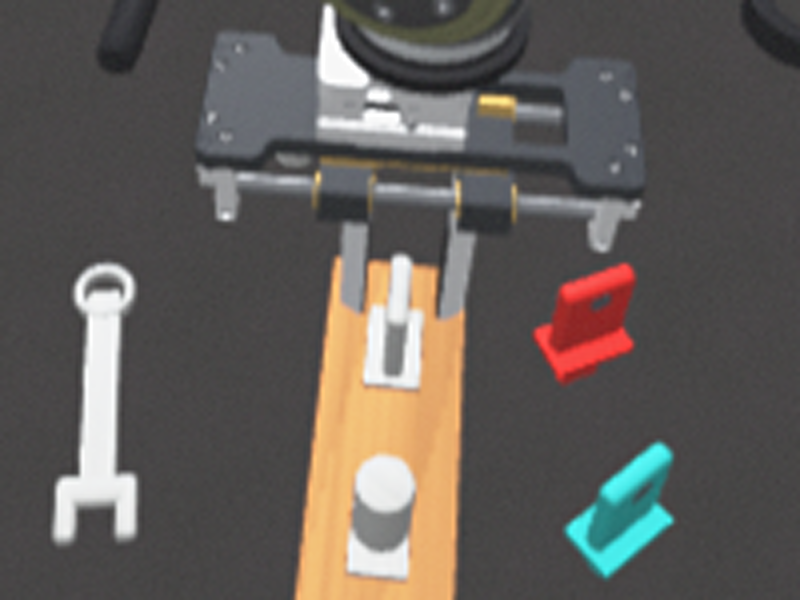

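The open fingers straddle the bow, at crop (398,315). They are about 9 mm off along the bow and 14 mm high. I'll correct that and close.

Emit:
step_arm([
  [[2, -5, -0.5], [-0.8, 0, 0], -0.3],
  [[4, -4, -0.5], [0, 0, 0], -0.3],
  [[4, -0.5, 0], [0, 0, 0], -0.3],
  [[4, 0, 0], [0, 0, 0], -0.3],
  [[0.5, 0, 0], [0, 0, 0], -0.3],
  [[0, 0, 0], [0, 0, 0], -1],
  [[0, 0, 0], [0, 0, 0], -1],
  [[0, 0, 0], [0, 0, 0], -1],
  [[0, 0, 0], [0, 0, 0], -1],
  [[0, 0, 0], [0, 0, 0], -1],
], squeeze=30)

```text
t: 4.4
ee_pos: [0.4899, -0.1679, 0.0561]
ee_rot: [[0.004, 0.07, 0.998], [0.001, 0.998, -0.07], [-1.0, 0.001, 0.004]]
contact_force: [0.5, 0.4, -0.4]
finger_gap: 0.01
```

```bash
python3 -c "
from h import *
st(); print(err([.489,-.1665,.055],-5.7))"
```

```text
t4.40 pos [ 489.9 -167.9   56.1] h -4.0 tilt [0.004 0.001] F [ 0.5  0.4 -0.4] M [-0.06  0.09 -0.  ] gap 0.0100 j6 -0.33
(array([ 1.07126518,  1.33540351, -1.04209769]), array([ 1.70387557,  0.25269993, -0.05313886]))
```

Gripped: the gap reads 10.0 mm, the bow's thickness. Lifting straight up.

Emit:
step_arm([
  [[-4, 0, 0], [0, 0, 0], -1],
  [[-8, 0, 0], [0, 0, 0], -1],
  [[-10, 0, 0], [0, 0, 0], -1],
  [[-12, 0, 0], [0, 0, 0], -1],
  [[-15, 0, 0], [0, 0, 0], -1],
  [[-18, 0, 0], [0, 0, 0], -1],
  [[-18, 0, 0], [0, 0, 0], -1],
  [[-18, 0, 0], [0, 0, 0], -1],
  [[-8, 0, 0], [0, 0, 0], -1],
  [[-2, 0, 0], [0, 0, 0], -1],
], squeeze=45)

```text
t: 5.4
ee_pos: [0.4895, -0.168, 0.1808]
ee_rot: [[0.008, 0.07, 0.998], [-0.001, 0.998, -0.07], [-1.0, -0.001, 0.009]]
contact_force: [0.0, -0.2, -0.5]
finger_gap: 0.0097
```

```bash
python3 -c "
from h import *
st(); plan([.545,.214,.175],13.5,14)"
```

```text
t5.40 pos [ 489.5 -168.   180.8] h -4.0 tilt [ 0.008 -0.001] F [ 0.  -0.2 -0.5] M [-0.01  0.06  0.02] gap 0.0097 j6 -0.33
[0.4, 27.5, 2.1] [-1.25, 0.03, 0.01]
[0.4, 27.4, 2.7] [-1.25, 0.03, 0.01]
[0.4, 27.4, 3.2] [-1.25, 0.03, 0.01]
[0.4, 27.3, 3.8] [-1.25, 0.03, 0.01]
[0.4, 27.2, 4.4] [-1.25, 0.03, 0.01]
[0.4, 27.1, 5.0] [-1.25, 0.03, 0.01]
[0.4, 27.0, 5.6] [-1.25, 0.03, 0.01]
[0.4, 26.9, 6.2] [-1.25, 0.03, 0.01]
[0.4, 26.7, 6.8] [-1.25, 0.03, 0.01]
[0.4, 26.6, 7.4] [-1.25, 0.03, 0.01]
[0.4, 26.4, 8.0] [-1.25, 0.03, 0.01]
[0.4, 26.2, 8.5] [-1.25, 0.03, 0.01]
[0.4, 26.0, 9.1] [-1.25, 0.03, 0.01]
[0.4, 25.8, 9.7] [-1.25, 0.03, 0.01]
```

Emit:
step_arm([
  [[0, 18, 1.5], [-1, 0, 0], -1],
  [[0, 27, 2.5], [-1.3, 0, 0], -1],
  [[0, 30, 3.5], [-1.5, 0, 0], -1],
  [[0, 32, 4.5], [-1.5, 0, 0], -1],
  [[0, 32, 5], [-1.5, 0, 0], -1],
  [[0, 32, 6], [-1.5, 0, 0], -1],
  [[0, 32, 6.5], [-1.5, 0, 0], -1],
  [[0, 32, 7.5], [-1.5, 0, 0], -1],
  [[0, 30, 8], [-1.5, 0, 0], -1],
  [[0, 27, 8], [-1.5, 0, 0], -1],
], squeeze=45)

```text
t: 6.4
ee_pos: [0.5278, 0.1351, 0.1764]
ee_rot: [[0.002, -0.183, 0.983], [-0.002, 0.983, 0.183], [-1.0, -0.002, 0.001]]
contact_force: [-0.3, -0.6, -0.7]
finger_gap: 0.01
```

```bash
python3 -c "
from h import *
st(); print(err([.5525,.2185,.175],13.5))"
```

```text
t6.40 pos [527.8 135.1 176.4] h 10.5 tilt [ 0.002 -0.002] F [-0.3 -0.6 -0.7] M [-0.08  0.09  0.04] gap 0.0100 j6 0.00
(array([ 1.30624483, 77.47185184, 39.47062107]), array([-2.97514551,  0.07505297,  0.10997893]))
```

Emit:
step_arm([
  [[0, 18, 9], [-1, 0, 0], -1],
  [[0, 18, 9], [-1, 0, 0], -1],
  [[0, 17, 9], [-1, 0, 0], -1],
  [[0, 13, 6], [0, 0, 0], -1],
  [[0, 8, 4], [0, 0, 0], -1],
  [[0, 4, 2], [0, 0, 0], -1],
  [[0, 0, 0], [0, 0, 0], -1],
  [[0, 0, 0], [0, 0, 0], -1],
  [[0, 0, 0], [0, 0, 0], -1],
  [[0, 0, 0], [0, 0, 0], -1],
], squeeze=45)

```text
t: 7.4
ee_pos: [0.5481, 0.2246, 0.1724]
ee_rot: [[-0.004, -0.237, 0.971], [-0.004, 0.971, 0.237], [-1.0, -0.002, -0.005]]
contact_force: [0.8, -0.2, -1.1]
finger_gap: 0.0096
```

```bash
python3 -c "
from h import *
st(); print(err([.5514,.2201,.14],13.5))"
```

```text
t7.40 pos [548.1 224.6 172.4] h 13.7 tilt [-0.004 -0.004] F [ 0.8 -0.2 -1.1] M [-0.09  0.01  0.06] gap 0.0096 j6 0.09
(array([32.39250014, -5.04339487,  2.28431244]), array([ 0.23820757, -0.29393751,  0.13856577]))
```

Emit:
step_arm([
  [[2, -2.5, 1.2], [0, -0.3, 0.1], -1],
  [[6, -2.5, 1], [0, 0, 0], -1],
  [[8, 0, 0], [0, 0, 0], -1],
  [[8, 0, 0], [0, 0, 0], -1],
  [[4, 0, 0], [0, 0, 0], -1],
  [[2, 0, 0], [0, 0, 0], -1],
  [[0, 0, 0], [0, 0, 0], -1],
  [[0, 0, 0], [0, 0, 0], -1],
  [[0, 0, 0], [0, 0, 0], -1],
  [[0, 0, 0], [0, 0, 0], -1],
], squeeze=45)

```text
t: 8.4
ee_pos: [0.5517, 0.2191, 0.1395]
ee_rot: [[0.0, -0.237, 0.972], [-0.0, 0.972, 0.237], [-1.0, -0.001, 0.0]]
contact_force: [0.2, 0.6, -1.7]
finger_gap: 0.0096
```

```bash
python3 - <<'E'
from h import *
st(); print(err([.5514,.2201,.08],13.5))
tl=[]
for n,u,v in(("scene",336,180),("side",287,150)):
    c=ctrl.get_calibration(n); im=ctrl.camera(n); cv2.imwrite(f"pics/{n}4.png",im); tl.append(cv2.resize(im[v-50:v+50,u-33:u+33],None,fx=6,fy=6,interpolation=2))
    print(n,[ (6*(proj(c,p)-[u-33,v-50])).round() for p in([.5511,.2214,.07],)])
cv2.imwrite("pics/v4.png",np.hstack(tl))
E
```

```text
t8.40 pos [551.7 219.1 139.5] h 13.7 tilt [ 0. -0.] F [ 0.2  0.6 -1.7] M [-0.03  0.03 -0.03] gap 0.0096 j6 0.08
(array([ 5.94972417e+01,  1.08801083e+00, -5.83568995e-02]), array([0.1846697 , 0.01176972, 0.03192963]))
scene [array([204., 350.])]
side [array([191., 321.])]
```

View pics/v4.png

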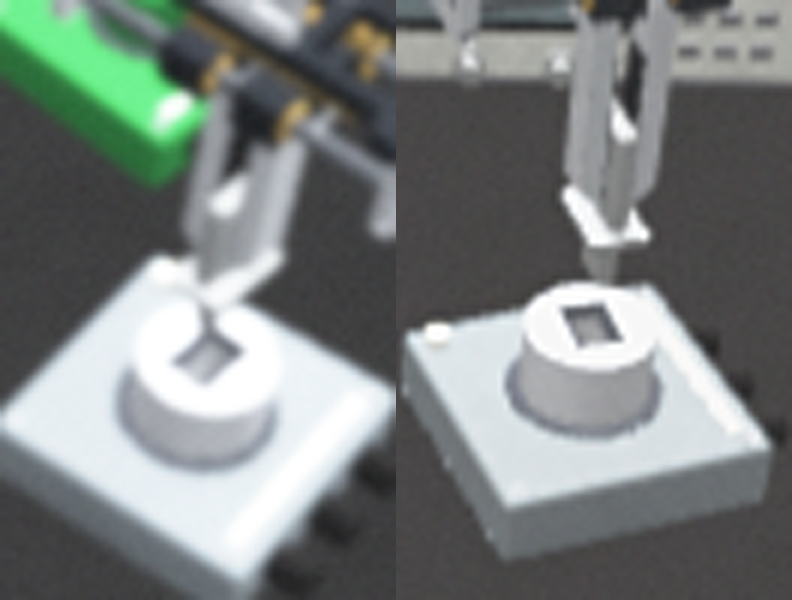

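```bash
python3 - <<'E'
from h import *
R=Rd(13.7); x,y=R[:,2],R[:,1]
P=np.array([.5517,.2191,.1395])+.0013*y; zt=.1395-.0091
for n,u,v,ox in(("scene",336,180,0),("side",287,150,396)):
    c=ctrl.get_calibration(n); f=lambda p:(6*(proj(c,p)-[u-33,v-50])+[ox,0]).round().astype(int).tolist()
    for a in(-1,1):
        for b in(-1,1):
            q=P+a*.013*x+b*.021*y; print(n,"shoulder",a,b,f([*q[:2],zt]), "chamfer",f([*(np.array([.5511,.2214])+(a*.011*x+b*.017*y)[:2]),.07]))
    print(n,"barrel c",f([.5511,.2214,.07]))
    # barrel top face ellipse centre, from the image
    im=cv2.imread(f"pics/{n}4.png")
E
```

```text
scene shoulder -1 -1 [166, 269] chamfer [159, 357]
scene shoulder -1 1 [231, 215] chamfer [210, 315]
scene shoulder 1 -1 [216, 304] chamfer [199, 386]
scene shoulder 1 1 [281, 249] chamfer [249, 343]
scene barrel c [204, 350]
side shoulder -1 -1 [587, 240] chamfer [575, 347]
side shoulder -1 1 [557, 185] chamfer [552, 302]
side shoulder 1 -1 [646, 233] chamfer [622, 341]
side shoulder 1 1 [614, 178] chamfer [598, 296]
side barrel c [587, 321]
```

Projected shoulder corners and slot corners each agree with both views to about 1 px, so the key lines up with the slot to about 1 mm. The chamfer can take that. Inserting partway.

Emit:
step_arm([
  [[2, 0.7, 0], [0, 0, 0], -1],
  [[5, 0.3, 0], [0, 0, 0], -1],
  [[6, 0, 0], [0, 0, 0], -1],
  [[6, 0, 0], [0, 0, 0], -1],
  [[6, 0, 0], [0, 0, 0], -1],
  [[4, 0, 0], [0, 0, 0], -1],
  [[3, 0, 0], [0, 0, 0], -1],
  [[3, 0, 0], [0, 0, 0], -1],
  [[1, 0, 0], [0, 0, 0], -1],
  [[0, 0, 0], [0, 0, 0], -1],
], squeeze=45)

```text
t: 9.5
ee_pos: [0.5512, 0.22, 0.0997]
ee_rot: [[-0.0, -0.237, 0.972], [-0.001, 0.972, 0.237], [-1.0, -0.001, -0.001]]
contact_force: [0.5, -0.5, -1.4]
finger_gap: 0.0097
```

```bash
python3 -c "
from h import *
st(); print(err([.5514,.2201,.084],13.5))"
```

```text
t9.50 pos [551.2 220.   99.7] h 13.7 tilt [-0.    -0.001] F [ 0.5 -0.5 -1.4] M [-0.02  0.04  0.02] gap 0.0097 j6 0.08
(array([15.69945727,  0.02303306,  0.22118689]), array([ 0.18319266, -0.03754461,  0.03627526]))
```

The tip is about 14 mm deep with no contact force. Pushing home.

Emit:
step_arm([
  [[2, 0, 0], [0, 0, 0], -1],
  [[3, 0, 0], [0, 0, 0], -1],
  [[3, 0, 0], [0, 0, 0], -1],
  [[3, 0, 0], [0, 0, 0], -1],
  [[2, 0, 0], [0, 0, 0], -1],
  [[1.5, 0, 0], [0, 0, 0], -1],
  [[1, 0, 0], [0, 0, 0], -1],
  [[1, 0, 0], [0, 0, 0], -1],
  [[1, 0, 0], [0, 0, 0], -1],
  [[0.5, 0, 0], [0, 0, 0], -1],
])

```text
t: 10.5
ee_pos: [0.5518, 0.2202, 0.084]
ee_rot: [[0.002, -0.237, 0.972], [0.0, 0.972, 0.237], [-1.0, -0.0, 0.002]]
contact_force: [-1.3, -0.4, 0.4]
finger_gap: 0.0099
```

```bash
python3 -c "
from h import *
st(); print(err([.5514,.2201,.084],13.5))"
```

```text
t10.50 pos [551.8 220.2  84. ] h 13.7 tilt [0.002 0.   ] F [-1.3 -0.4  0.4] M [-0.06  0.28  0.1 ] gap 0.0099 j6 0.08
(array([ 0.01045246, -0.02909228, -0.39859317]), array([0.18565072, 0.10512099, 0.02405812]))
```

Emit:
step_arm([
  [[0.7, 0, 0], [0, 0, 0], -1],
  [[0.7, 0, 0], [0, 0, 0], -1],
  [[0.7, 0, 0], [0, 0, 0], -1],
  [[0.7, 0, 0], [0, 0, 0], -1],
  [[0.7, 0, 0], [0, 0, 0], -1],
  [[0.7, 0, 0], [0, 0, 0], -1],
  [[0.7, 0, 0], [0, 0, 0], -1],
  [[0.7, 0, 0], [0, 0, 0], -1],
  [[0.7, 0, 0], [0, 0, 0], -1],
  [[0.7, 0, 0], [0, 0, 0], -1],
])

```text
t: 11.5
ee_pos: [0.5519, 0.2203, 0.084]
ee_rot: [[0.004, -0.237, 0.972], [0.001, 0.972, 0.237], [-1.0, -0.0, 0.004]]
contact_force: [-4.6, -1.4, 8.4]
finger_gap: 0.0097
```

```bash
python3 -c "
from h import *
st()"
```

```text
t11.50 pos [551.9 220.3  84. ] h 13.7 tilt [0.004 0.001] F [-4.6 -1.4  8.4] M [-0.4   1.04  0.01] gap 0.0097 j6 0.08
```

Home: the key stopped at TCP z = 84.0 mm, as predicted, with an 8 N reaction. Turning clockwise (+wx).

Emit:
step_arm([
  [[0, 0, -0.5], [2, 0, 0], -1],
  [[0.2, 0, -0.2], [5, 0, 0], -1],
  [[0.2, 0, -0.2], [5, 0, 0], -1],
  [[0.2, 0, -0.2], [5, 0, 0], -1],
  [[0.2, 0, -0.2], [5, 0, 0], -1],
  [[0.2, 0, -0.2], [5, 0, 0], -1],
  [[0.2, 0, -0.2], [5, 0, 0], -1],
  [[0.2, 0, -0.2], [5, 0, 0], -1],
  [[0.2, 0, -0.2], [5, 0, 0], -1],
  [[0.2, 0, 0], [4, 0, 0], -1],
])

```text
t: 12.5
ee_pos: [0.5507, 0.2203, 0.084]
ee_rot: [[0.007, 0.56, 0.829], [0.001, 0.829, -0.56], [-1.0, 0.004, 0.005]]
contact_force: [-2.4, -0.2, 3.1]
finger_gap: 0.0098
```

```bash
python3 -c "
from h import *
st()
h=np.radians(-30);print('on-axis TCP guess',np.array([551.1,221.4])-1.3*Rd(-30)[:2,1])"
```

```text
t12.50 pos [550.7 220.3  84. ] h -34.1 tilt [0.007 0.001] F [-2.4 -0.2  3.1] M [-0.14  0.78  0.12] gap 0.0098 j6 0.91
on-axis TCP guess [550.45       220.27416698]
```

Emit:
step_arm([
  [[0.2, 0, -0.1], [3, 0, 0], -1],
  [[0.2, 0, -0.1], [3, 0, 0], -1],
  [[0.2, 0, 0], [3, 0, 0], -1],
  [[0.2, 0, 0], [3, 0, 0], -1],
  [[0.2, 0, 0], [2, 0, 0], -1],
  [[0.2, 0, 0], [2, 0, 0], -1],
  [[0.2, 0, 0], [2, 0, 0], -1],
  [[0.2, 0, 0], [1.5, 0, 0], -1],
  [[0.2, 0, 0], [1.5, 0, 0], -1],
  [[0, 0, 0], [1.5, 0, 0], -1],
])

```text
t: 13.5
ee_pos: [0.5505, 0.2207, 0.0841]
ee_rot: [[0.007, 0.844, 0.536], [0.0, 0.536, -0.844], [-1.0, 0.006, 0.003]]
contact_force: [-1.5, -0.0, 1.5]
finger_gap: 0.0097
```

```bash
python3 -c "
from h import *
st()"
```

```text
t13.50 pos [550.5 220.7  84.1] h -57.6 tilt [0.007 0.   ] F [-1.5 -0.   1.5] M [-0.12  0.5   0.57] gap 0.0097 j6 1.33
```

The moment about z has risen to 0.57 N·m, so this is probably the stop. I'll press a little more to see whether it stalls.

Emit:
step_arm([
  [[0.2, 0, 0], [2, 0, 0], -1],
  [[0.2, 0, 0], [2, 0, 0], -1],
  [[0.2, 0, 0], [2, 0, 0], -1],
  [[0.2, 0, 0], [2, 0, 0], -1],
  [[0.2, 0, 0], [2, 0, 0], -1],
  [[0.2, 0, 0], [2, 0, 0], -1],
  [[0, 0, 0], [2, 0, 0], -1],
  [[0, 0, 0], [0, 0, 0], -1],
  [[0, 0, 0], [0, 0, 0], -1],
  [[0, 0, 0], [0, 0, 0], -1],
])

```text
t: 14.5
ee_pos: [0.5508, 0.2211, 0.0841]
ee_rot: [[0.009, 0.95, 0.311], [-0.002, 0.311, -0.95], [-1.0, 0.008, 0.005]]
contact_force: [-0.2, -0.4, 2.4]
finger_gap: 0.0122
```

```bash
python3 - <<'E'
from h import *
st()
tl=[]
for n,u,v in(("scene",336,180),("side",287,150)):
    im=ctrl.camera(n); tl.append(cv2.resize(im[v-50:v+50,u-33:u+33],None,fx=6,fy=6,interpolation=2))
cv2.imwrite("pics/v5.png",np.hstack(tl))
E
```

```text
t14.50 pos [550.8 221.1  84.1] h -71.9 tilt [ 0.009 -0.002] F [-0.2 -0.4  2.4] M [0.02 0.43 1.05] gap 0.0122 j6 1.58
```

View pics/v5.png

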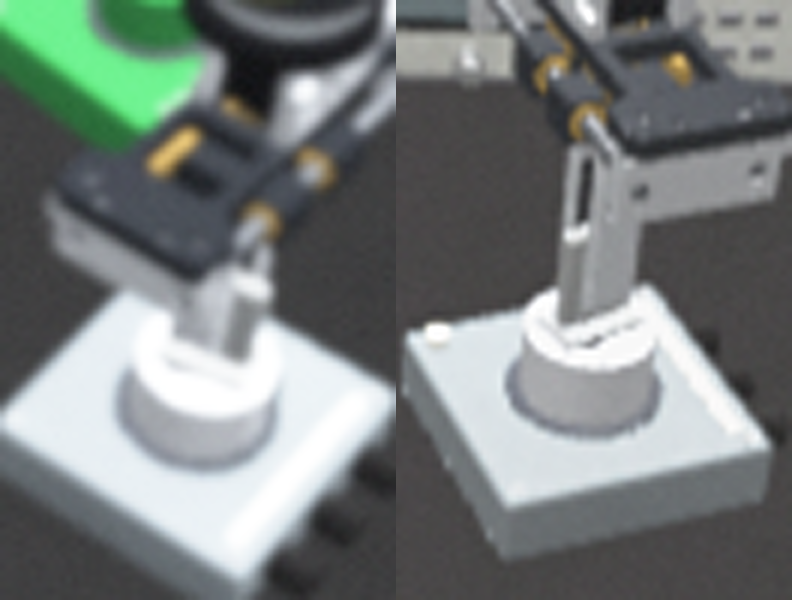

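The shoulder sits flush on the barrel face. Past about −58° the jaws began to wedge around the bow (gap 12.2 mm, 1.05 N·m), so the barrel is at its stop. I'll ease the jaws back into line with the bow and then release.

Emit:
step_arm([
  [[0, 0, 0], [-4, 0, 0], -1],
  [[0, 0, 0], [-4, 0, 0], -1],
  [[0, 0, 0], [-2.5, 0, 0], -1],
  [[0, 0, 0], [0, 0, 0], -1],
  [[0, 0, 0], [0, 0, 0], -1],
  [[0, 0, 0], [0, 0, 0], -1],
  [[0, 0, 0], [0, 0, 0], -1],
  [[0, 0, 0], [0, 0, 0], -1],
  [[0, 0, 0], [0, 0, 0], -1],
  [[0, 0, 0], [0, 0, 0], -1],
])

```text
t: 15.6
ee_pos: [0.5508, 0.2211, 0.0841]
ee_rot: [[0.009, 0.878, 0.479], [-0.0, 0.479, -0.878], [-1.0, 0.008, 0.005]]
contact_force: [-0.8, 0.3, 2.3]
finger_gap: 0.0107
```

```bash
python3 -c "
from h import *
st()"
```

```text
t15.60 pos [550.8 221.1  84.1] h -61.4 tilt [ 0.009 -0.   ] F [-0.8  0.3  2.3] M [0.04 0.39 0.36] gap 0.0107 j6 1.39
```

Emit:
step_arm([
  [[0, 0, 0], [-2.5, 0, 0], -1],
  [[0, 0, 0], [0, 0, 0], -1],
  [[0, 0, 0], [0, 0, 0], -0.7],
  [[0, 0, 0], [0, 0, 0], -0.5],
  [[0, 0, 0], [0, 0, 0], -0.3],
  [[0, 0, 0], [0, 0, 0], 0],
  [[0, 0, 0], [0, 0, 0], 0],
  [[-5, 0, 0], [0, 0, 0], 0],
  [[-15, 0, 0], [0, 0, 0], 0],
  [[-20, 0, 0], [0, 0, 0], 0],
])

```text
t: 16.6
ee_pos: [0.5495, 0.2205, 0.1234]
ee_rot: [[0.005, 0.858, 0.513], [-0.002, 0.513, -0.858], [-1.0, 0.003, 0.004]]
contact_force: [-1.0, 0.4, 0.4]
finger_gap: 0.047
```

Emit:
step_arm([
  [[-25, 0, 0], [0, 0, 0], 0],
  [[-25, 0, 0], [0, 0, 0], 0.5],
  [[-25, 0, 0], [0, 0, 0], 1],
  [[-20, 0, 0], [0, 0, 0], 1],
  [[-10, 10, 0], [0, 0, 0], 1],
  [[0, 20, 0], [0, 0, 0], 1],
  [[0, 20, 0], [0, 0, 0], 1],
  [[0, 10, 0], [0, 0, 0], 1],
  [[0, 0, 0], [0, 0, 0], 1],
  [[0, 0, 0], [0, 0, 0], 1],
])

```text
t: 17.6
ee_pos: [0.602, 0.2526, 0.2517]
ee_rot: [[0.02, 0.858, 0.513], [0.004, 0.513, -0.859], [-1.0, 0.019, 0.007]]
contact_force: [-0.6, 0.5, -0.5]
finger_gap: 0.0944
```

```bash
python3 - <<'E'
from h import *
st()
c=ctrl.get_calibration("wrist"); W=ctrl.camera("wrist"); print(proj(c,[.551,.2214,.07]))
def rect(I,z):
    q=np.array([[.50,.17],[.60,.17],[.60,.27],[.50,.27]]); src=np.float32([proj(c,[*p,z]) for p in q])
    dst=np.float32([[(p[0]-.5)*4000,(.27-p[1])*4000] for p in q])
    return cv2.warpPerspective(I,cv2.getPerspectiveTransform(src,dst),(400,400),flags=cv2.INTER_CUBIC)
u,v=336,180; im=ctrl.camera("scene"); a=cv2.resize(im[v-50:v+50,u-33:u+33],None,fx=4,fy=4,interpolation=2)
cv2.imwrite("pics/v6.png",np.hstack([rect(W,.075),a]))
E
```

```text
t17.60 pos [602.  252.6 251.7] h -59.2 tilt [0.02  0.004] F [-0.6  0.5 -0.5] M [-0.03  0.15  0.04] gap 0.0944 j6 1.38
[252.35482447 225.40581527]
```

View pics/v6.png

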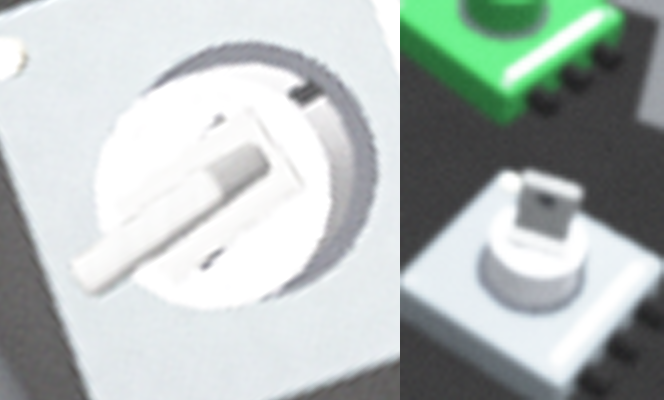

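The key stands home in the barrel. The bow lies at heading about 35° and the slot mark at about 45°, against an expected 48.5° at the stop. One last look at the rack.

```bash
python3 -c "
from h import *
cv2.imwrite('pics/end.png',ctrl.camera('scene'))"
```

```text
(no output)
```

View pics/end.png

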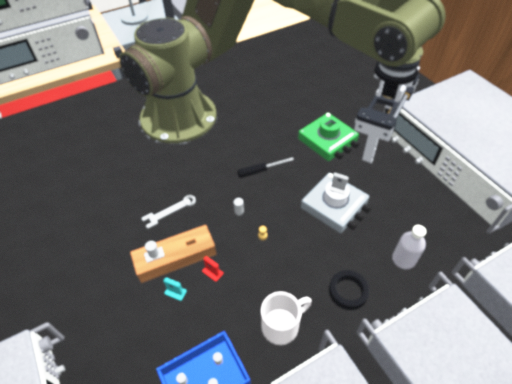

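The round key is still in the rack at (152,248), the flat key stands in the lock at (338,185), and nothing else moved. Handing in.

```bash
python3 -c "
from h import *
print(ctrl.close_job()); st()"
```

```text
the job is handed in; nothing more can be done
None
the job is handed in; nothing more can be done
```

The flat-bow key is in the grey unit's lock, pushed fully home and turned clockwise to the stop. I released it and handed the job in at about 17.7 s.

- **Seating:** the key stopped at a TCP height of 84.0 mm, as predicted, with an 8 N push-back. The later pictures show its shoulder on the barrel face.
- **Turn:** past about −58° jaw heading the moment rose to 1.05 N·m and the jaws began to slip round the bow (gap 12.2 mm), so the barrel was at its stop. The jaws slipped up to about 14° on the bow; I eased them back before opening.
- **Final angle:** the bow heading agrees with the stop to about 1°. The mark on the barrel reads about 45° against an expected 48.5°, which I put down to measuring error because the mark is not quite at the height I assumed.
- **Surroundings:** the last picture shows the round key still in the rack, the green unit and the other objects where they were, and the gripper clear of everything.

No check failed. The barrel angle itself cannot be read directly, so "at the stop" rests on the stall and the pictures.

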